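Lay the pouch carton flat against the stop rail

TASK

Push over the standing carton with the blue label so that it lies flat with its blue-labelled face up, then push it along the table until its leading edge lies flush against the steel stop rail. Only push it with the fingers: do not pick it up. Leave the yellow-labelled carton standing and the tub, bottle and label roll where they are.

Things in the scene. Friction and masses are not known exactly. Their poses are not given: they have to be found in the camera images.
- blue_carton: Closed rigid brown carton, 50 thick (own x) x 120 wide (own y) x 140 mm high (own z), about 0.35 kg, loose; stands on its 50 x 120 mm side. Origin: centre of that underside. The blue label, 75 mm wide, is on the upper part of the -x face (roughly towards the robot) and folded over the top. Lying blue face up: own x points down, own z roughly to the rail, origin mid near side, 25 mm high.
- blue_carton_center (a point): Centre of the blue-labelled carton: 70 mm above the table when it stands, 25 mm when it lies flat. Pushed near the top of its labelled face in own +x, the carton tips about its far lower edge, falls by itself once leaned about 20 deg and lies blue face up. Lying, it slides when pushed low down with 1 to 3 N (friction on table, rail and fingers about 0.45).
- corner_a (a point): Middle of the blue carton's top side's +y end (own 0, 60, 140 mm): once the carton lies flat, one end of its 120 mm leading edge, at 25 mm height. Axes as the carton's.
- corner_b (a point): The same at the -y end (own 0, -60, 140 mm). Axes as the carton's.
- stop_rail: Straight fixed steel angle, 800 mm long (own y), 40 mm high, on the table beyond the cartons, square to robot x or turned a little. Origin: at table height, mid-length, on the upright face that looks to the robot; own x points away from the robot, square to that face (the face is x = 0; the leg is 6 mm thick, a 4 mm high foot runs to 45 mm behind the face).
- yellow_carton: A carton of the same size and weight with a yellow label instead of a blue one, loose, standing beside the blue one (on either side); stays as it is. Origin: centre of the underside; axes as the blue one's.
- tub: Loose lidded round clear tub, 72 mm diameter, 75 mm high, with a blue band; stays. Origin: centre of the underside.
- bottle: Loose white spray-refill bottle with red cap, 60 mm diameter, 150 mm high; stays. Origin: centre of the underside.
- label_roll: Loose roll of white labels, a ring lying flat, 56 mm outer and 24 mm inner diameter, 35 mm high; stays. Origin: centre of the underside.
Not all that is in view belongs to the job. Leave any purple or red look-alike of the yellow_carton alone.

How it is judged:
By the outcome, as a careful person would: the job done as asked, in the order asked, and still so for the second after the job is handed in, with the robot touching nothing.
It also fails if it takes over 64 s, if anything falls off the work surface, if the arm or the gripper's body presses on something with over 40 N, if the wrist force passes 120 N, or if a joint passes its speed limit or range.

ROBOT

A 6-joint arm with a two-finger parallel gripper is mounted at the origin on the work surface. World frame = base frame: x ahead of the robot, y to its left, z up, the work surface at z = 0. Lengths are in mm, angles in rad, forces in N, time in s.
With the tool pointing down it reaches from about 375 to 975 mm from the base axis. Payload 3.8 kg.
Tool frame: the origin (TCP) lies on the mounting face of the last link; the fingertips stand 166 mm ahead of it and the grasp point (between the pads) lies 147 mm ahead of it (manip.tip_extent is the distance from the TCP to the fingertips, in mm); z points along the fingers, y is the line along which they close (so a half turn about z gives the same grasp; the last joint's range is limited). The gripper opens to 88 mm and grips with 3 to 60 N. Pads are 18 mm wide; open, the fingers measure 123 mm over their backs; the gripper's body (75 mm by 187 mm) begins 45 mm behind the grasp point.
Start: joints at [1.189, 0.264, 1.604, -0, 1.274, -0.037], TCP at [228.154, 635.268, 404.706] pointing down, gripper open.
Joint ranges: [-2.63, 2.63], [-0.94, 2.18], [0.31, 2.57], [-1.31, 4.45], [0, 2.66], [-2.55, 2.55]. Speed limits (rad/s): [2.57, 2.57, 3.14, 3.14, 3.14, 3.14].

INTERFACE

Orientations are given as a unit quaternion [w, x, y, z].
In Python, from cell import manip, get_image gives the robot as it stands. The module is installed in compiled form; this text tells all that it offers.
- The arm moves only by the shell command python3 -m creep 'ROWS' [FORCE]. ROWS is JSON, a list of rows, each a list of 7 numbers: the opening, from -1 (shut) to 1 (fully open), then the shift along the tool's x, y, z in units of 30 mm (1.0 is 30 mm), then the turn, a rotation vector about the tool's x, y, z in units of 5 degrees (1.0 is 5 degrees). In form: [[fingers, dx, dy, dz, wx, wy, wz], ...]. A call has 1 to 8 rows; each row is the pose to reach, as a shift and turn from the pose commanded when the call began, along the tool's axes at that moment; what a row does not reach only later rows make up. A row lasts 1/12 s, in which the tool goes at most 41.7 mm and 7.16 degrees, less where a joint would pass 70% of its speed; a pose out of reach is approached as far as the arm can. A call with a gripper value outside its range is refused whole. The fingers move at their own pace and stop on an object; FORCE is the grip in N (left out, the last holds). Time passes only in rows, so rows that repeat a pose let the fingers close. It gives the time, the measured TCP pose, the force, the opening and the grip force at its end, in the units of the state.
- manip.read_state(): the state, without advancing time (a new reading comes with each control period).
- get_image(name): name is "side" or "top" or "wrist"; returns a dict with "image" (420x560x3 uint8, blue, green, red), "fx", "fy", "cx", "cy" (pixels), "xyz" and "attitude" of the camera in the world; the wrist camera has in their place "hand_eye" (4x4, takes a point from camera to tool coordinates, whose origin is the TCP and whose axes are the flange's). Camera axes: x right, y down, z forward; pixel columns grow to the right and rows downward; lengths in mm; the calibration is good to about 2 mm. A picture is of the moment at which its call begins: read the wrist's pose just before it. There is no depth.
- manip.sign_off(): hands the job in; it is judged then, once.
The state is a dict: "clock": time; "q": joint angles; "joint_velocities": joint speeds; "effort": joint torques, N m; "ee_pos": TCP position; "ee_rot": TCP orientation; "wrist_force": force on the tool from outside, world axes, zero at the start; "moment": the same for the moment, N m; "finger_gap": finger opening in mm; "finger_force": force on a finger pad.
Only numpy, scipy, OpenCV 4.12 (cv2) and the standard library are available. Lean on these libraries where they do the work, as an engineer would, in place of code of your own. Each camera call takes 0.05 s, during which the arm holds its last target. There are 200 camera calls.

## Working session

There is one attempt and no reset: what is moved stays moved. The work goes in short steps, Python scripts to look and compute and a shell command to move; the robot and the scene stay as the last step left them, time stands still between calls to the robot, and variables do not carry over. Pictures are saved under pics/ and viewed, at most 10 in all, crops included, and the job is handed in when it is done.

```bash
mkdir -p pics
cat > h.py <<'E'
import numpy as np, cv2, json
from cell import manip, get_image
from scipy.spatial.transform import Rotation as R
def rot(a):
    a=np.array(a,float)
    if a.shape==(3,3): return a
    return R.from_quat([a[1],a[2],a[3],a[0]]).as_matrix()
def snap(n,f):
    s=manip.read_state(); g=get_image(n); cv2.imwrite('pics/'+f+'.png',g['image'])
    if n=='wrist':
        H=np.array(g['hand_eye']); Rt=rot(s['ee_rot']); g['R']=Rt@H[:3,:3]; g['t']=Rt@H[:3,3]+np.array(s['ee_pos'])
    else: g['R']=rot(g['attitude']); g['t']=np.array(g['xyz'])
    np.savez('pics/'+f+'.npz',K=[g['fx'],g['fy'],g['cx'],g['cy']],R=g['R'],t=g['t']); return g
def px2w(f,u,v,z=0):
    d=np.load('pics/'+f+'.npz'); fx,fy,cx,cy=d['K']
    r=d['R']@np.array([(u-cx)/fx,(v-cy)/fy,1]); return (d['t']+r*(z-d['t'][2])/r[2]).round(1)
def w2px(f,p):
    d=np.load('pics/'+f+'.npz'); fx,fy,cx,cy=d['K']
    c=d['R'].T@(np.array(p,float)-d['t']); return [round(fx*c[0]/c[2]+cx,1),round(fy*c[1]/c[2]+cy,1)]
E
python3 - <<'E'
from h import *
s=manip.read_state(); print({k:s[k] for k in('clock','ee_pos','ee_rot','finger_gap')}, rot(s['ee_rot']).round(3).tolist())
a=snap('top','t0');b=snap('side','s0')
print(a['t'],a['R'].round(2).tolist(),b['t'],b['R'].round(2).tolist())
E
```

```text
{'clock': 0.0, 'ee_pos': array([228.02645598, 634.97436955, 403.41744002]), 'ee_rot': array([-2.10988517e-04,  1.71546829e-01,  9.85175376e-01, -1.05805730e-03]), 'finger_gap': 88.1285761568868} [[-0.941, 0.338, -0.001], [0.338, 0.941, -0.002], [0.0, -0.002, -1.0]]
[ 392.79587412    8.24134475 1322.91369629] [[-0.0, -0.99, 0.15], [-1.0, 0.0, 0.01], [-0.01, -0.15, -0.99]] [  15.45097966 -836.38982491 1249.90211715] [[0.86, -0.38, 0.35], [-0.51, -0.65, 0.56], [0.02, -0.66, -0.75]]
```

View pics/t0.png

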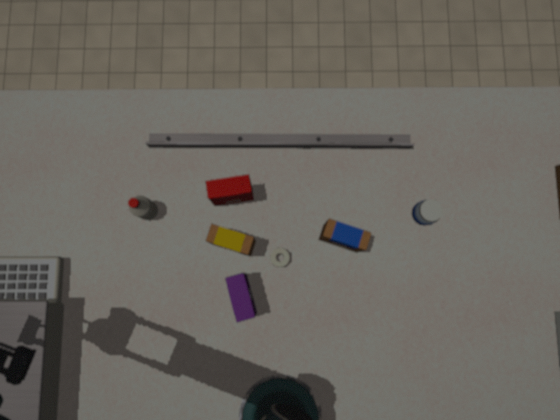

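View pics/s0.png

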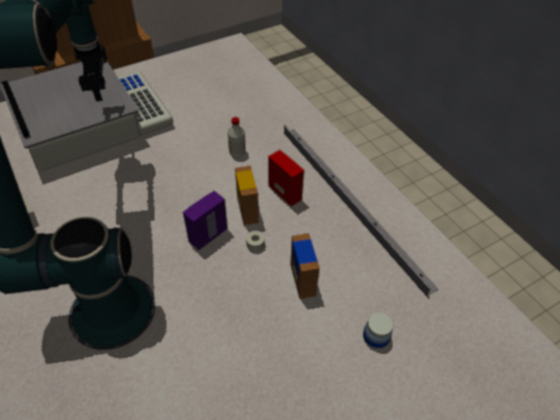

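Top view: the brown cartons carry a blue label (346,235) and a yellow label (230,239). The red (230,190) and purple (241,297) ones are look-alikes, the roll is at (281,257), the tub at (427,212), the bottle at (142,207) and the rail face at row ~146. I take the brown carton with the blue label as the target and confirm it in a crop.

Run:
```python
import cv2
i=cv2.imread('pics/t0.png'); j=cv2.imread('pics/s0.png')
a=cv2.resize(i[125:275,300:440],None,fx=4,fy=4,interpolation=cv2.INTER_CUBIC)
cv2.imwrite('pics/c0.png',a)
```

```text
(no output)
```

View pics/c0.png

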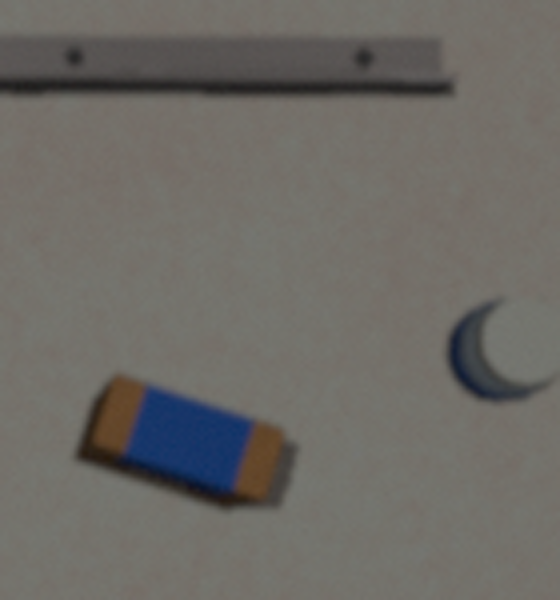

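Run:
```python
from h import *
P=[px2w('t0',300+x/4,125+y/4,140) for x,y in((116,374),(286,428),(265,500),(93,445))]
for p in P: print(p)
P=np.array(P);c=P.mean(0);print('c',c)
e=P[0]-P[1]+P[3]-P[2]; print('ypsi deg',np.degrees(np.arctan2(e[1],e[0]))-90, np.linalg.norm(e)/2, np.linalg.norm(P[0]-P[3]))
i=cv2.cvtColor(cv2.imread('pics/t0.png'),cv2.COLOR_BGR2GRAY).astype(int)
for u in (170,260,350,400): print(u,i[134:154,u].tolist())
for u,v in((148,146.5),(412,148)): print('rail bottom',px2w('t0',u,v,0))
for u,v in((148,144),(412,145.5)): print('rail top',px2w('t0',u,v,40))
for n,u,v,z in(('tub',430,211,75),('roll',282,258,20),('bottle',134,203,150)): print(n,px2w('t0',u,v,z))
print('yellow',px2w('t0',230,239,140))
```

```text
[ 544.5 -133.7  140. ]
[ 508.1 -245.6  140. ]
[ 460.4 -230.1  140. ]
[ 497.1 -117.5  140. ]
c [ 502.525 -181.725  140.   ]
ypsi deg -18.035895466431086 118.0506882656768 50.0919155153803
170 [94, 90, 84, 74, 65, 65, 75, 88, 92, 84, 61, 43, 39, 65, 94, 111, 116, 114, 114, 112]
260 [94, 87, 87, 87, 89, 87, 85, 88, 89, 86, 69, 45, 36, 59, 89, 109, 114, 114, 111, 113]
350 [95, 87, 83, 83, 84, 84, 83, 82, 81, 79, 68, 54, 38, 49, 75, 99, 109, 115, 114, 114]
400 [97, 89, 86, 86, 87, 85, 85, 87, 90, 90, 82, 60, 42, 38, 64, 92, 108, 111, 111, 111]
rail bottom [786.7 399.7   0. ]
rail bottom [ 778.4 -407.6    0. ]
rail top [782.4 388.2  40. ]
rail top [ 774.3 -395.4   40. ]
tub [ 573.3 -425.9   75. ]
roll [444.6  -9.5  20. ]
bottle [586.3 386.7 150. ]
yellow [490.3 130.  140. ]
```

The crop confirms it: a brown carton with a blue label over the top, top corners in the crop at (116,374), (286,428), (265,500) and (93,445). It stands at about (502,-182) with yaw -18°, and the rail face is at x≈781. Next I move to a point behind it.

```bash
python3 -m creep '[[0.3,-1,-1.4,0,0,0,0],[0.3,-2,-2.9,0,0,0,0],[0.3,-3,-4.3,0,0,0,0],[0.3,-4,-5.8,0,0,0,0],[0.3,-5,-7.2,0,0,0,0],[0.3,-5,-7.2,0,0,0,0]]'
python3 -m creep '[[0.3,-1,-1.4,0,0,0,0],[0.3,-2,-2.9,0,0,0,0],[0.3,-3,-4.3,0,0,0,0],[0.3,-4,-5.8,0,0,0,0],[0.3,-5,-7.2,0,0,0,0],[0.3,-5,-7.2,0,0,0,0]]'
```

```text
clock: 0.6
ee_pos: [292.8, 391.8, 404.0]
ee_rot: [-0.0, 0.171, 0.985, -0.0]
wrist_force: [0.2, 0.1, -1.0]
finger_gap: 57.4
finger_force: 0.0
clock: 1.1
ee_pos: [357.2, 150.5, 404.5]
ee_rot: [0.0, 0.171, 0.985, 0.0]
wrist_force: [0.9, -0.1, -1.1]
finger_gap: 57.4
finger_force: 0.0
```

```bash
python3 -m creep '[[0.3,-1,-1.5,0,0,0,0],[0.3,-2,-2.9,0,0,0,0],[0.3,-3,-4.3,0,0,0,0],[0.3,-4,-5.8,0,0,0,-0.1],[0.3,-5,-7.2,0,0,0,-0.2],[0.3,-6.1,-8.8,0,0,0,-0.35],[0.3,-6.1,-8.8,0,0,0,-0.35],[0.3,-6.1,-8.8,0,0,0,-0.35]]'
python3 -c "
from h import *
snap('wrist','w1');print(rot(manip.read_state()['ee_rot']).round(3).tolist(),manip.read_state()['ee_pos'])"
```

```text
clock: 1.77
ee_pos: [440.7, -161.1, 404.5]
ee_rot: [0.0, 0.157, 0.988, -0.0]
wrist_force: [1.1, 0.6, 0.6]
finger_gap: 57.3
finger_force: 0.0
[[-0.95, 0.312, 0.001], [0.312, 0.95, -0.004], [-0.002, -0.004, -1.0]] [ 441.83659087 -164.04645636  404.58365596]
```

View pics/w1.png

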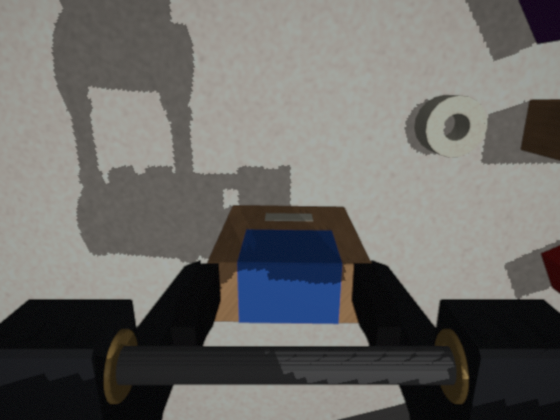

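The wrist view shows the labelled face square to the fingers and centred, with its top edge at row ~262 from column 218 to 368. Next I check the gap and lower the tool.

```bash
python3 -c "
from h import *
for u,v,z in((218,262,140),(368,262,140),(232,207,0),(345,207,0)): 
  p=px2w('w1',u,v,z); d=p[:2]-[441.8,-162.5]; print(p, d@[.951,-.309], d@[.309,.951])"
python3 -m creep '[[0.3,0,0,0.8,0,0,0],[0.3,0,0,1.6,0,0,0],[0.3,0,0,2.4,0,0,0],[0.3,0,0,3.2,0,0,0],[0.3,0,0,4,0,0,0],[0.3,0,0,4,0,0,0]]'
```

```text
[ 462.4 -218.6  140. ] 36.925499999999964 -46.9857
[ 495.7 -116.9  140. ] 37.16849999999998 60.020699999999984
[ 462.9 -228.6    0. ] 40.490999999999964 -56.3412
[ 500.5 -113.9    0. ] 40.80629999999999 64.3569
clock: 2.32
ee_pos: [438.0, -156.7, 279.5]
ee_rot: [-0.005, 0.156, 0.988, 0.001]
wrist_force: [-0.9, 0.7, -1.4]
finger_gap: 57.3
finger_force: 0.0
```

```bash
python3 -m creep '[[0.3,-0.3,0,0,0,0,0],[0.3,-0.6,0,0,0,0,0],[0.3,-0.8,0,0,0,0,0],[0.3,-0.95,0,0,0,0,0],[0.3,-1.1,0,0,0,0,0],[0.3,-1.25,0,0,0,0,0],[0.3,-1.4,0,0,0,0,0],[0.3,-1.5,0,0,0,0,0]]'
python3 -m creep '[[0.3,-0.1,0,0,0,0,0],[0.3,-0.2,0,0,0,0,0],[0.3,-0.3,0,0,0,0,0],[0.3,-0.4,0,0,0,0,0],[0.3,-0.5,0,0,0,0,0],[0.3,-0.6,0,0,0,0,0],[0.3,-0.7,0,0,0,0,0],[0.3,-0.8,0,0,0,0,0]]'
python3 -m creep '[[0.3,-0.1,0,0,0,0,0],[0.3,-0.2,0,0,0,0,0],[0.3,-0.3,0,0,0,0,0],[0.3,-0.3,0,0,0,0,0],[0.3,-0.3,0,0,0,0,0],[0.3,-0.3,0,0,0,0,0]]'
python3 -c "
from h import *
snap('side','s1');snap('wrist','w2');snap('top','t1')
cv2.imwrite('pics/m1.png',np.hstack([cv2.imread('pics/s1.png')[150:400,200:480],cv2.imread('pics/t1.png')[100:350,250:460]]))
"
```

```text
clock: 2.98
ee_pos: [484.1, -172.1, 285.0]
ee_rot: [0.0, 0.156, 0.988, -0.0]
wrist_force: [-0.8, 1.0, -0.1]
finger_gap: 57.4
finger_force: 0.4
clock: 3.65
ee_pos: [506.6, -179.4, 284.7]
ee_rot: [0.0, 0.156, 0.988, -0.0]
wrist_force: [0.2, 0.0, -0.0]
finger_gap: 57.0
finger_force: 0.0
clock: 4.15
ee_pos: [514.8, -182.0, 284.6]
ee_rot: [-0.0, 0.156, 0.988, 0.0]
wrist_force: [0.1, 0.8, -0.9]
finger_gap: 57.4
finger_force: 0.0
```

View pics/m1.png

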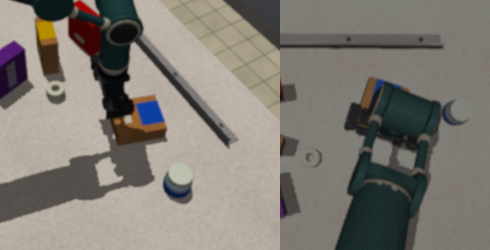

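The carton lies blue face up. I back off and look at its near side.

```bash
python3 -m creep '[[0.3,0.6,0,0,0,0,0],[0.3,1.2,0,0,0,0,0],[0.3,1.8,0,0,0,0,0],[0.3,1.8,0,0,0,0,0],[0.3,1.8,0,0,0,0,0],[0.3,1.8,0,0,0,0,0]]'
python3 -c "
from h import *
snap('wrist','w2');print(manip.read_state()['ee_pos'])"
```

```text
clock: 4.8
ee_pos: [464.2, -165.6, 285.2]
ee_rot: [0.001, 0.157, 0.988, -0.0]
wrist_force: [-0.0, -0.6, -0.9]
finger_gap: 57.1
finger_force: 0.0
[ 464.40057306 -165.73668939  285.23453953]
```

View pics/w2.png

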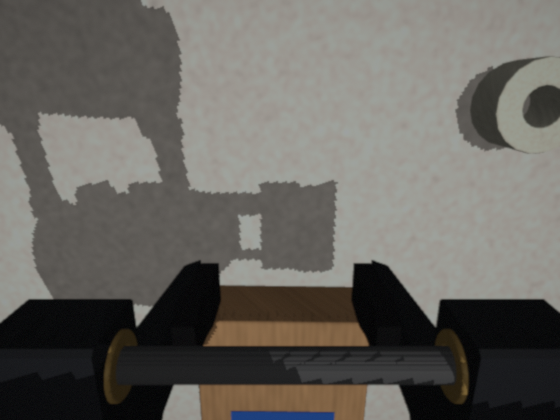

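The near side shows its bottom edge at row 287 (columns 218-353) and its top edge at row ~322 (columns 208-362).

```bash
python3 -c "
from h import *
for u,v,z in((218,287,0),(353,287,0),(208,322,50),(362,322,50)):
  p=px2w('w2',u,v,z); d=p[:2]-[464.4,-165.7]; print(p, d@[.951,-.309], d@[.309,.951])"
python3 -m creep '[[0.3,0,0,0.6,0,0,0],[0.3,0,0,1.2,0,0,0],[0.3,0,0,1.8,0,0,0],[0.3,0,0,2.4,0,0,0],[0.3,0,0,3,0,0,0],[0.3,0,0,3.4,0,0,0],[0.3,0,0,3.4,0,0,0],[0.3,0,0,3.4,0,0,0]]'
```

```text
[ 515.2 -238.1    0. ] 70.68240000000007 -53.15519999999998
[ 548.3 -136.4    0. ] 70.73519999999998 53.78939999999998
[ 513.6 -235.4   50. ] 68.32650000000005 -51.0819
[ 545.3 -138.1   50. ] 68.40749999999997 51.245699999999985
clock: 5.52
ee_pos: [463.9, -165.5, 182.1]
ee_rot: [-0.001, 0.156, 0.988, 0.0]
wrist_force: [0.5, -0.5, 0.3]
finger_gap: 57.3
finger_force: 0.0
```

```bash
python3 -m creep '[[0.7,-0.5,0,0,0,0,0],[0.7,-1,0,0,0,0,0],[0.7,-1.4,0,0,0,0,0],[0.7,-1.6,0,0,0,0,0],[0.7,-1.75,0,0,0,0,0],[0.7,-1.9,0,0,0,0,0],[0.7,-2,0,0,0,0,0],[0.7,-2.1,0,0,0,0,0]]'
python3 -m creep '[[0.7,-0.2,0,0,0,0,-0.2],[0.7,-0.4,0.01,0,0,0,-0.45],[0.7,-0.6,0.02,0,0,0,-0.65],[0.7,-0.75,0.03,0,0,0,-0.9],[0.7,-0.95,0.05,0,0,0,-1.1],[0.7,-1.15,0.07,0,0,0,-1.3],[0.7,-1.3,0.09,0,0,0,-1.5],[0.7,-1.5,0.11,0,0,0,-1.75]]'
python3 -c "
from h import *
snap('wrist','w3');s=manip.read_state();print(s['ee_pos'],s['wrist_force'],rot(s['ee_rot']).round(3).tolist());snap('side','s3')
cv2.imwrite('pics/m3.png',np.hstack([cv2.imread('pics/s3.png')[180:400,220:460],cv2.imread('pics/w3.png')[200:420]]))"
```

```text
clock: 6.18
ee_pos: [522.9, -184.7, 182.6]
ee_rot: [-0.001, 0.157, 0.988, 0.0]
wrist_force: [-2.0, 0.7, 1.0]
finger_gap: 75.0
finger_force: 1.2
clock: 6.85
ee_pos: [567.6, -195.7, 182.7]
ee_rot: [-0.0, 0.08, 0.997, 0.0]
wrist_force: [-1.3, 0.4, -0.7]
finger_gap: 74.6
finger_force: 0.8
[ 568.88647136 -196.01315116  183.00901779] [0.53497125 0.29254396 0.07031674] [[-0.987, 0.158, 0.002], [0.158, 0.987, -0.001], [-0.002, -0.0, -1.0]]
```

View pics/m3.png

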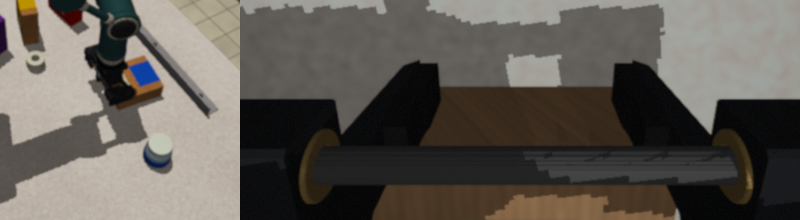

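```bash
python3 -m creep '[[0.7,-0.2,0,0,0,0,-0.2],[0.7,-0.4,0.01,0,0,0,-0.4],[0.7,-0.6,0.02,0,0,0,-0.65],[0.7,-0.75,0.03,0,0,0,-0.85],[0.7,-0.95,0.05,0,0,0,-1.1],[0.7,-1.15,0.07,0,0,0,-1.3],[0.7,-1.3,0.09,0,0,0,-1.5],[0.7,-1.45,0.11,0,0,0,-1.7]]'
python3 - <<'E'
from h import *
g=snap('top','t3');i=cv2.cvtColor(cv2.imread('pics/t0.png'),cv2.COLOR_BGR2GRAY).astype(float)
L=[]
for u in list(range(160,400,4)):
    c=i[140:156,u]; k=c.argmin()
    th=75
    j=next(j for j in range(k,16) if c[j]>th); v=140+j-1+(th-c[j-1])/(c[j]-c[j-1]); L.append(px2w('t0',u,v,0))
L=np.array(L); p=np.polyfit(L[:,1],L[:,0],1); print('rail x=',p, np.degrees(np.arctan(p[0])), 'resid',np.std(L[:,0]-np.polyval(p,L[:,1])))
s=manip.read_state();print(s['ee_pos'],s['wrist_force'],rot(s['ee_rot']).round(4).tolist())
E
```

```text
clock: 7.62
ee_pos: [611.3, -199.4, 182.7]
ee_rot: [0.0, 0.006, 1.0, -0.0]
wrist_force: [-1.7, -1.3, 1.0]
finger_gap: 74.7
finger_force: 0.9
rail x= [8.92045687e-03 7.81019444e+02] 0.5110909735997945 resid 0.6182815167739619
[ 612.09400203 -199.44527857  182.9798772 ] [ 0.26847065 -0.40113378 -0.2803215 ] [[-0.9999, 0.0106, 0.0015], [0.0106, 0.9999, -0.0004], [-0.0015, -0.0003, -1.0]]
```

```bash
python3 -m creep '[[0.7,-0.1,0,0,0,0,0],[0.7,-0.2,0,0,0,0,0],[0.7,-0.3,0,0,0,0,0],[0.7,-0.35,0,0,0,0,0],[0.7,-0.4,0,0,0,0,0],[0.7,-0.43,0,0,0,0,0]]'
python3 -m creep '[[0.7,-0.02,0,0,0,0,0],[0.7,-0.04,0,0,0,0,0],[0.7,-0.06,0,0,0,0,0],[0.7,-0.08,0,0,0,0,0],[0.7,-0.08,0,0,0,0,0]]'
python3 -c "
from h import *
print(manip.read_state()['ee_pos'],manip.read_state()['wrist_force'])"
```

```text
clock: 8.17
ee_pos: [623.7, -199.5, 182.7]
ee_rot: [-0.0, 0.007, 1.0, 0.0]
wrist_force: [-2.6, -0.2, 0.6]
finger_gap: 75.1
finger_force: 1.2
clock: 8.58
ee_pos: [626.1, -199.6, 182.7]
ee_rot: [0.0, 0.007, 1.0, -0.0]
wrist_force: [-1.6, 0.0, 1.5]
finger_gap: 74.8
finger_force: 0.9
[ 626.09702933 -199.58017449  182.74029891] [-1.57504294  0.02841332  1.51718499]
```

```bash
python3 -m creep '[[0.7,-0.03,0,0,0,0,0],[0.7,-0.06,0,0,0,0,0],[0.7,-0.09,0,0,0,0,0],[0.7,-0.09,0,0,0,0,0]]'
python3 -m creep '[[0.7,-0.02,0,0,0,0,0],[0.7,-0.04,0,0,0,0,0],[0.7,-0.06,0,0,0,0,0],[0.7,-0.06,0,0,0,0,0]]'
```

```text
clock: 8.92
ee_pos: [627.3, -199.6, 182.3]
ee_rot: [-0.002, 0.007, 1.0, 0.0]
wrist_force: [-7.6, 0.0, 4.5]
finger_gap: 74.7
finger_force: 4.1
clock: 9.25
ee_pos: [627.9, -199.7, 182.1]
ee_rot: [-0.004, 0.006, 1.0, 0.001]
wrist_force: [-12.9, -0.4, 8.4]
finger_gap: 75.1
finger_force: 6.5
```

It is pressed against the rail with 13 N. I back off and check.

```bash
python3 -m creep '[[0.7,0.1,0,0,0,0,0],[0.7,0.4,0,0,0,0,0],[0.7,1,0,0,0,0,0],[0.7,2,0,0,0,0,0],[0.7,3,0,0,0,0,0],[0.7,4,0,0,0,0,0],[0.7,5,0,0,0,0,0],[0.7,5.5,0,0,0,0,0]]'
python3 -m creep '[[0.7,0,0,-1,0,0,0],[0.7,0,0,-2,0,0,0],[0.7,0,0,-3,0,0,0],[0.7,0,0,-4,0,0,0],[0.7,0,0,-5,0,0,0],[0.7,0,0,-6,0,0,0],[0.7,0,0,-6,0,0,0]]'
python3 - <<'E'
from h import *
snap('top','t4');snap('side','s4')
a=cv2.resize(cv2.imread('pics/t4.png')[120:230,290:420],None,fx=3,fy=3,interpolation=cv2.INTER_CUBIC)
b=cv2.resize(cv2.imread('pics/s4.png')[180:310,300:436],None,fx=3,fy=3,interpolation=cv2.INTER_CUBIC)[:330]
cv2.imwrite('pics/m4.png',np.hstack([a,b[:,:400]]))
E
```

```text
clock: 9.92
ee_pos: [462.3, -196.8, 182.1]
ee_rot: [-0.001, 0.007, 1.0, 0.0]
wrist_force: [-0.0, 0.7, -0.6]
finger_gap: 74.8
finger_force: 0.0
clock: 10.5
ee_pos: [467.7, -198.4, 370.2]
ee_rot: [0.006, 0.007, 1.0, -0.003]
wrist_force: [0.8, -0.5, 0.2]
finger_gap: 74.9
finger_force: 0.0
```

View pics/m4.png

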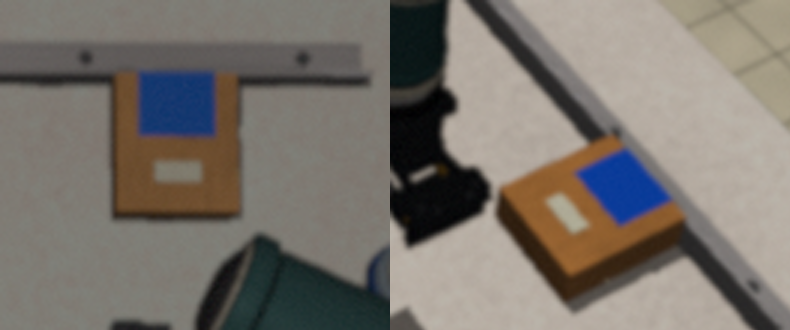

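View pics/t4.png

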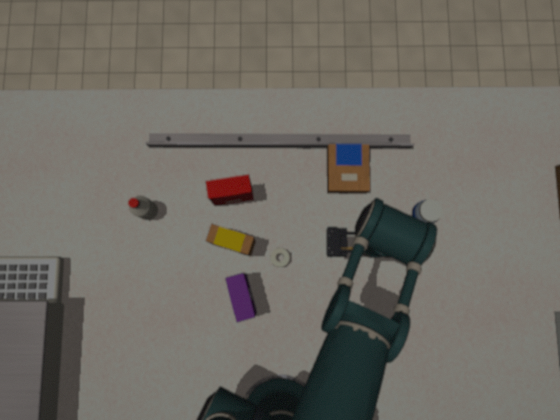

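The carton lies blue face up with its leading edge flush on the rail (row ~144, columns 328-371). The other objects are where they were, and the gripper is clear.

```bash
python3 -c "
from cell import manip
print(manip.sign_off())"
```

```text
the job is handed in; nothing more can be done
None
```

The blue-labelled carton was tipped blue face up and pushed flush against the stop rail; the last images show everything else unmoved, and the job is handed in at about 10.5 s on the robot's clock.

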